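# Stand the toppled bear at the spray can and spray it

## Task

The bear figure has toppled onto its face: stand it upright in the middle of the round plinth of the spray stand in front of the clamped spray can (it may face any way), without dropping it, and let go. Then press the can's nozzle cap fully down for a moment and let it spring back up, with the bear still standing there; do not spray before the bear is in place. Leave everything else where it is and do not press the pump bottle.

Things in the scene. Friction and masses are not known exactly. Their poses are not given: they have to be found in the camera images.
- bear: Toy bear, black vinyl, grey muzzle, two small round ears, 0.13 to 0.25 kg, 152 mm tall, 66 deep, 62 wide. Origin 76 mm above the soles on its mid-line; z from feet to head, -x where the face looks, y across. Torso 46 wide, 40 deep, arms held to the front. It starts lying on its face: +x axis up, origin 33 mm above the table, the head pointing away from the robot, give or take 75 degrees.
- bear_head (a point): Centre of the bear's head, a drum 58 mm in diameter lying along bear y with flat cheeks 60 mm apart; 110 mm above the soles (34 mm from the origin along bear z); same axes as the bear.
- bear_sole (a point): Centre point of the soles, on the bear's mid-line, 76 mm below its origin; same axes as the bear. The feet reach 33 mm forward of it, 19 mm back, and 31 mm to either side.
- rabbit: A second black figure like the bear, also lying on its face, but with two long upright ears (192 mm long in all); origin 76 mm above its soles, same axes. Leave it lying.
- stand: Fixed spray stand: steel base plate 210 (x) x 100 (y) x 6 mm, origin at the centre of its underside. At x = -65 mm a round grey plinth (88 mm diameter, top 14 mm above the table); at x = +65 mm the upright aerosol can, 56 mm in diameter, clamped to a 148 mm high post behind it. The stand's +x axis points from plinth to can; the nozzle looks along -x at the plinth.
- plinth (a point): Centre of the plinth's top face, 14 mm above the table; axes of the stand (x towards the can).
- spray_cap (a joint): Travel of the can's sprung white nozzle cap (m): 0 up, 0.008 fully down. It starts to give at 3 N and takes 9 N fully down; it springs back when let go.
- cap_top (a point): Centre of the cap's flat top, 36 mm in diameter, 207 mm above the table when up; it moves with the cap.
- pump_head (a joint): Travel of the pump bottle's head (m), 0 up, 0.012 down; starts to give at 3 N. Leave it alone.
- pump: Fixed white squat pump bottle with a side spout reaching 57 mm out along its -x, 72 mm in diameter, 152 mm tall in all, at one side of the work area; origin at the centre of its underside.
- tin: Fixed aluminium paint tin, 76 mm in diameter, 90 mm high; origin at the centre of its underside.
- pot_a: Loose paint pot, 50 mm in diameter, 42 mm high; origin under its centre.
- pot_b: Loose paint pot like pot_a.
- cup: Loose clear cup, 72 mm in diameter, 85 mm high, beyond the work area; origin under its centre.
- cups: Loose stack of white cups, 74 mm in diameter, 150 mm high, on the near side; origin under its centre.
- drink: Loose drink can, 66 mm in diameter, 115 mm high, on the near side; origin under its centre.
- water: Loose water bottle, 66 mm in diameter, 210 mm high, on the near side; origin under its centre.
- phone: Telephone lying flat beyond the work area, 150 x 74 x 9 mm; origin under its centre.
Mind the look-alikes: they are no part of the job. There is more than one size of the stand; the job needs the larger.

How it is judged:
By the outcome, as a careful person would: the job done as asked, in the order asked, and still so for the second after the job is handed in, with the robot touching nothing.
It also fails if it takes over 62 s, if anything falls off the work surface, if the arm or the gripper's body presses on something with over 40 N, if the wrist force passes 120 N, or if a joint passes its speed limit or range.

## Robot

A 7-joint arm with a two-finger parallel gripper is mounted at the origin on the work surface. World frame = base frame: x ahead of the robot, y to its left, z up, the work surface at z = 0. Lengths are in mm, angles in rad, forces in N, time in s.
With the tool pointing down it reaches from about 400 to 850 mm from the base axis. Payload 4.5 kg.
Tool frame: the origin (TCP) lies on the front face of the gripper's body, between the roots of the fingers; the fingertips stand 64 mm ahead of it and the grasp point (between the pads) lies 45 mm ahead of it; z points along the fingers, y is the line along which they close (so a half turn about z gives the same grasp; the last joint's range is limited). The gripper opens to 88 mm and grips with 3 to 60 N. Pads are 18 mm wide; open, the fingers measure 123 mm over their backs; the gripper's body (75 mm by 187 mm) begins 45 mm behind the grasp point.
Start: joints at [1.346, 0.689, -0.195, 1.565, 0.157, 0.902, -0.215], TCP at [159.977, -604.198, 302.743] pointing down, gripper open.
Joint ranges: [-3.01, 3.01], [-0.46, 2.08], [-1.47, 1.51], [0.13, 2.56], [-1, 4.14], [0.04, 2.09], [-2.66, 2.66]. Speed limits (rad/s): [2.57, 2.57, 3.14, 3.14, 3.14, 3.14, 3.14].

## Interface

Orientations are given as a rotation vector (axis times angle).
In Python, from station import read_state, eyes, ctrl gives the robot as it stands. The module is installed in compiled form; this text tells all that it offers.
- The arm moves only by the tool servo_tool, never from a script. Its argument "commands" is a list of rows, each a list of 7 numbers: the shift along the world's x, y, z in m, then the turn, a rotation vector about the world's x, y, z in degrees, then the opening, from -1 (shut) to 1 (fully open). In form: [[dx, dy, dz, rx, ry, rz, hand], ...]. A call has exactly 8 rows; each row shifts and turns the commanded pose from where the row before left it; what a row does not reach is not made up. A row lasts 1/8 s, in which the tool goes at most 62.5 mm and 10.7 degrees, less where a joint would pass 70% of its speed; a pose out of reach is approached as far as the arm can. A call is refused whole if a number of a shift passes 0.0625 or a number of a turn 10.7, either way. A call with a gripper value outside its range is refused whole. The fingers move at their own pace and stop on an object; the grip force is fixed at half the most. Time passes only in rows, so rows that do not move let the fingers close, or fill a call up. It gives the time, the measured TCP pose, the force, the opening and the grip force at its end, in the units of the state.
- read_state(): the state, without advancing time (a new reading comes with each control period).
- eyes.camera(name): name is "side" or "top" or "wrist"; returns the picture (400x640x3 uint8, blue, green, red); there is no depth.
- eyes.get_calibration(name): a dict with "K" (3x3 intrinsics, pixels), "R" (3x3) and "t" (3): a world point X has camera coordinates R X + t. Camera axes: x right, y down, z forward; pixel columns grow to the right and rows downward; lengths in mm; the calibration is good to about 2 mm. A picture is of the moment at which its call begins: read the wrist's pose just before it. get_calibration takes no time and is no camera call; for the wrist camera it gives the pose at the moment of the call.
- ctrl.sign_off(): hands the job in; it is judged then, once.
Trained networks look in the newest picture that a camera, given by its name, has taken for a name from the list of things; names that differ only in an ending like _2 or _b are one class to them, and where a whole thing is asked for, a point or a joint stands for the part that bears it (a point fixed in the world has none). Each returns a list of dicts, best first, with "score" (0 to 1); they miss things now and then, are a little off and sometimes report something else, mostly with a low value. They report only what shows in the picture. A call takes as long as a camera call. They do not tell look-alikes from the thing itself.
- eyes.regions_of(camera, query): "mask" (400x640 bool, what is visible of it) and "centre" ([column, row] in pixels, amid what is visible of it).
The state is a dict: "clock": time; "joint_pos": joint angles; "dq": joint speeds; "joint_efforts": joint torques, N m; "tool_pos": TCP position; "eef_rot": TCP orientation; "ft_force": force on the tool from outside, world axes, zero at the start; "torque": the same for the moment, N m; "width": opening from 0.0 (shut) to 1.0 (fully open); "finger_force": force on a finger pad.
Only numpy, scipy, OpenCV 4.12 (cv2) and the standard library are available. Lean on these libraries where they do the work, as an engineer would, in place of code of your own. Each camera call takes 0.05 s, during which the arm holds its last target. There are 200 camera calls.

## Working session

There is one attempt and no reset: what is moved stays moved. The work goes in short steps, Python scripts to look and compute and a tool call to move; the robot and the scene stay as the last step left them, time stands still between calls to the robot, and variables do not carry over. Pictures are saved under pics/ and viewed, at most 10 in all, crops included, and the job is handed in when it is done.

Besides the shell and the picture viewer there is one more tool, called as name(argument=value, ...) on one line, values as JSON. servo_tool: Moves the arm, as the interface text tells. Its arguments: {"type":"object","properties":{"commands":{"type":"array","items":{"type":"array","items":{"type":"number"}}}},"required":["commands"]}

```bash
mkdir -p pics; cat > h.py <<'E'
import numpy as np, cv2
from station import read_state, eyes, ctrl
from scipy.spatial.transform import Rotation as Ro
def ray(cam,uv,z,c=None):
    c=c or eyes.get_calibration(cam);K,R,t=[np.array(c[k],float) for k in('K','R','t')]
    d=R.T@np.linalg.solve(K,[uv[0],uv[1],1]);o=-R.T@t.ravel()
    return o+d*(z-o[2])/d[2]
def proj(cam,X,c=None):
    c=c or eyes.get_calibration(cam);K,R,t=[np.array(c[k],float) for k in('K','R','t')]
    p=K@(R@np.array(X,float)+t.ravel());return p[:2]/p[2]
E
python3 - <<'E'
from h import *
s=read_state();print({k:np.round(v,3) for k,v in s.items()})
for c in('top','side'):
    im=eyes.camera(c);cv2.imwrite(f'pics/{c}0.png',im)
    k=eyes.get_calibration(c);R=np.array(k['R']);print(c,np.round(-R.T@np.array(k['t']).ravel()),np.round(R[2],2))
    for q in('bear','rabbit','stand','spray_cap','pump','tin','pot_a'):
        for r in eyes.regions_of(c,q)[:4]: print(c,q,round(r['score'],2),np.round(r['centre']),r['mask'].sum())
E
```

```text
{'clock': np.float64(0.0), 'joint_pos': array([ 1.346,  0.69 , -0.194,  1.566,  0.157,  0.902, -0.215]), 'dq': array([ 0.   ,  0.002,  0.002,  0.   , -0.   , -0.001, -0.   ]), 'joint_efforts': array([ 1.0000e-03, -5.2756e+01, -1.2670e+00, -1.5343e+01, -5.3000e-02,
        7.0000e-03,  0.0000e+00]), 'tool_pos': array([ 159.772, -603.698,  301.904]), 'eef_rot': array([-3.114e+00, -4.050e-01,  1.000e-03]), 'ft_force': array([ 0.011, -0.63 ,  0.325]), 'torque': array([ 0.01 ,  0.003, -0.016]), 'finger_force': np.float64(0.0), 'width': np.float64(0.999)}
top [ 434.   -4. 1667.] [ 0.09  0.   -1.  ]
top bear 0.74 [394. 201.] 666
top rabbit 0.71 [239. 214.] 938
top rabbit 0.46 [344. 160.] 814
top stand 0.64 [198. 174.] 913
top stand 0.56 [317. 213.] 1634
top spray_cap 0.59 [188. 155.] 39
top pump 0.68 [195. 242.] 445
top tin 0.64 [441. 247.] 457
top pot_a 0.7 [358. 208.] 189
top pot_a 0.66 [284. 199.] 168
side [-47. 835. 980.] [ 0.46 -0.62 -0.63]
side bear 0.78 [351. 184.] 679
side rabbit 0.69 [255. 297.] 1419
side stand 0.91 [304. 235.] 2570
side stand 0.7 [168. 318.] 1985
side stand 0.44 [273. 250.] 288
side stand 0.4 [352. 185.] 694
side spray_cap 0.69 [296. 184.] 150
side spray_cap 0.52 [147. 274.] 117
side pump 0.66 [246. 352.] 1628
side pump 0.52 [420. 163.] 454
side tin 0.66 [420. 164.] 465
side pot_a 0.85 [332. 209.] 275
side pot_a 0.81 [273. 251.] 355
```

View pics/top0.png

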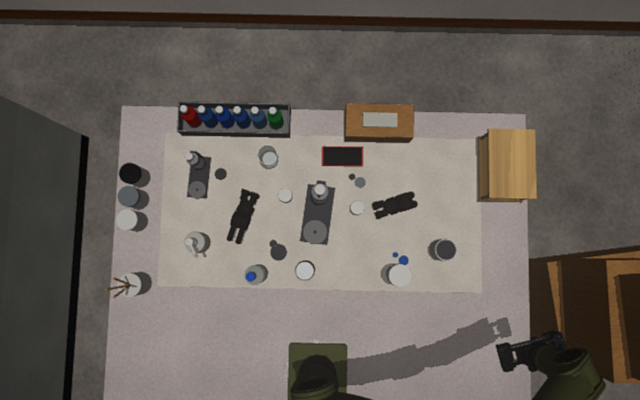

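View pics/side0.png

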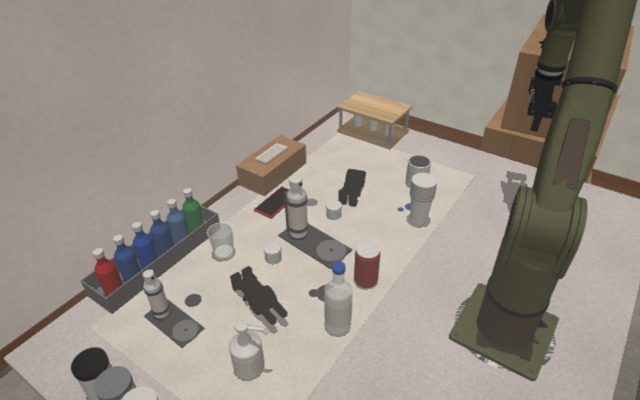

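```bash
python3 - <<'E'
from h import *
t=cv2.imread('pics/top0.png');s=cv2.imread('pics/side0.png')
f=lambda im,x,y,w,h:cv2.resize(im[y:y+h,x:x+w],(400,300),interpolation=cv2.INTER_CUBIC)
g=lambda a:np.clip(a.astype(float)*1.8,0,255).astype(np.uint8)
cv2.imwrite('pics/crop1.png',g(np.vstack([np.hstack([f(t,365,180,64,48),f(t,210,190,64,48)]),np.hstack([f(t,285,175,80,60)
,f(s,325,155,64,48)])])))
for n,p,z in(('bearL',(374,210),33),('bearR',(417,200),33),('rabA',(232,240),33),('rabB',(250,192),33),('plinth',(315,232),14),('cap',(320,187),207),('smallplinth',(198,189),14),('smallcap',(192,157),180)):
    print(n,np.round(ray('top',p,z)))
print('side',np.round(ray('side',(330,251),14)),np.round(ray('side',(296,183),207)))
E
```

```text
bearL [ 576. -190.   33.]
bearR [ 615. -342.   33.]
rabA [458. 311.  33.]
rabB [631. 254.  33.]
plinth [494.  19.  14.]
cap [631.   3. 207.]
smallplinth [640. 445.  14.]
smallcap [724. 425. 180.]
side [495.  26.  14.] [610.  21. 207.]
```

View pics/crop1.png

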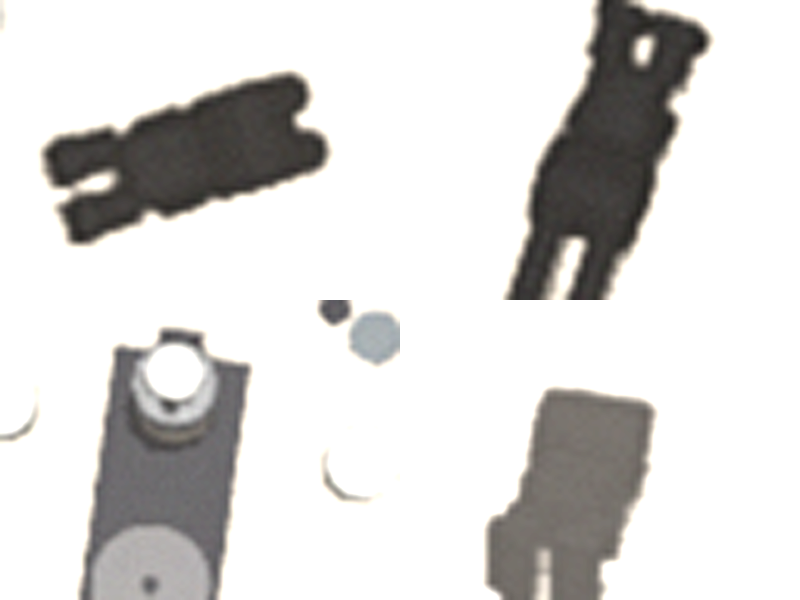

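Bear is at top (394,204): small round ears at its right end, legs left. The rabbit is at (241,215), with long ears at its upper end. The large stand is at (317,213), with plinth (315,232) and cap (320,189); the small one is at (198,174). I'll use the bear and the large stand, since they match the description and sizes. Next I compute the pre-grasp.

```bash
cat >> h.py <<'E'
def goal(P,zt,yt):
    "rotation+shift from current pose to grasp point P(mm), tool z zt, closing axis +-yt"
    s=read_state();R0=Ro.from_rotvec(s['eef_rot']);zt=np.array(zt,float)/np.linalg.norm(zt)
    for sg in(1,-1):
        y=sg*np.array(yt,float);y-=zt*(y@zt);y/=np.linalg.norm(y)
        R=Ro.from_matrix(np.c_[np.cross(y,zt),y,zt]);d=(R*R0.inv()).as_rotvec(degrees=True)
        print('rot deg',np.round(d,1),round(np.linalg.norm(d),1),'shift',np.round(np.array(P)-45*zt-s['tool_pos'],1),'tcp',np.round(np.array(P)-45*zt,1))
E
python3 - <<'E'
from h import *
eyes.camera('top')
m=max(eyes.regions_of('top','bear'),key=lambda r:r['score'])['mask']
p=np.argwhere(m)[:,::-1]; W=np.array([ray('top',q,33,)[:2] for q in p])
c=W.mean(0);u=np.linalg.svd(W-c,full_matrices=False)[2][0];u*=np.sign(-u[1])
a=(W-c)@u;print('pca',c,u,c+u*a.min(),c+u*a.max(),np.ptp(a))
f=ray('top',(374.3,211.2),33)[:2];h=ray('top',(415.1,197.9),33)[:2];print('hand',f,h,np.linalg.norm(h-f),(h-f)/np.linalg.norm(h-f))
hc=c+u*(a.min()+110);print('head',hc)
u3=np.r_[u,0];v=[-u[1],u[0],0]
goal(np.r_[hc,33],-u3+[0,0,-1],v)
goal(np.r_[hc,33],[0,0,-1],v)
pl=ray('top',(315,231.6),14);cp=ray('top',(320,189.4),207);print(pl,cp,np.linalg.norm(pl-cp+[0,0,193]))
E
```

```text
pca [ 598.4639948  -265.21105951] [ 0.33518237 -0.94215327] [ 572.38189613 -191.89773358] [ 624.09027659 -337.24314454] 154.2693913178075
hand [ 571.64973229 -190.73651651] [ 622.46050409 -335.57477079] 153.49219665832902 [ 0.33103163 -0.94361966]
head [ 609.25195702 -295.5345929 ]
rot deg [ 44.5 -23.4  89.4] 102.5 shift [ 459.9  278.7 -237.9] tcp [ 619.9 -325.5   64.8]
rot deg [ 23.   43.5 -80.5] 94.3 shift [ 459.9  278.7 -237.9] tcp [ 619.9 -325.5   64.8]
rot deg [ 0.   0.  94.8] 94.8 shift [ 449.3  308.7 -224.8] tcp [ 609.3 -295.5   78. ]
rot deg [  0.   -0.  -85.2] 85.2 shift [ 449.3  308.7 -224.8] tcp [ 609.3 -295.5   78. ]
[495.18119757  18.63559179  14.        ] [622.90582585   3.24227694 207.        ] 128.64888189432014
```

servo_tool(commands=[[0.0302, 0.0132, -0.0104, 2.78, -1.46, 5.59, 1], [0.0302, 0.0132, -0.0104, 2.78, -1.46, 5.59, 1], [0.0302, 0.0132, -0.0104, 2.78, -1.46, 5.59, 1], [0.0302, 0.0132, -0.0104, 2.78, -1.46, 5.59, 1], [0.0302, 0.0132, -0.0104, 2.78, -1.46, 5.59, 1], [0.0302, 0.0132, -0.0104, 2.78, -1.46, 5.59, 1], [0.0302, 0.0132, -0.0104, 2.78, -1.46, 5.59, 1], [0.0302, 0.0132, -0.0104, 2.78, -1.46, 5.59, 1]])

```text
clock: 1.9
tool_pos: [402.2, -498.5, 219.2]
eef_rot: [-2.394, -1.394, -0.347]
ft_force: [-0.5, -0.0, 0.5]
width: 1.001
finger_force: 0.0
```

servo_tool(commands=[[0.0302, 0.0132, -0.0104, 2.78, -1.46, 5.59, 1], [0.0302, 0.0132, -0.0104, 2.78, -1.46, 5.59, 1], [0.0302, 0.0132, -0.0104, 2.78, -1.46, 5.59, 1], [0.0302, 0.0132, -0.0104, 2.78, -1.46, 5.59, 1], [0.0302, 0.0132, -0.0104, 2.78, -1.46, 5.59, 1], [0.0302, 0.0132, -0.0104, 2.78, -1.46, 5.59, 1], [0.0302, 0.0132, -0.0104, 2.78, -1.46, 5.59, 1], [0.0302, 0.0132, -0.0104, 2.78, -1.46, 5.59, 1]])

```text
clock: 2.9
tool_pos: [638.6, -397.0, 137.6]
eef_rot: [-1.43, -1.981, -0.578]
ft_force: [1.7, -0.5, 0.1]
width: 1.0
finger_force: 0.0
```

```bash
python3 - <<'E'
from h import *
s=read_state();print(s['clock'],s['tool_pos'],s['joint_pos'],s['ft_force'])
c=eyes.get_calibration('wrist');im=eyes.camera('wrist')
u3=np.array([.335,-.942,0]);v=np.array([.942,.335,0]);hc=np.array([609,-295.5,33])
for k in(-1,1):
    for dz in(30,-110+35):
        x=hc+v*30*k+u3*dz; p=proj('wrist',x,c);print(p);cv2.circle(im,tuple(int(i) for i in p),3,(0,0,255),-1)
p=proj('wrist',hc,c);print(p);cv2.circle(im,tuple(int(i) for i in p),3,(0,255,0),-1)
cv2.imwrite('pics/w1.png',np.clip(im*1.5,0,255).astype(np.uint8))
goal(hc,-u3+[0,0,-1],v)
E
```

```text
2.9 [ 638.60183346 -397.00246878  137.61769454] [ 0.69308469  1.5080928  -0.64731488  0.23075842  0.12888617  2.04183277
  0.7765826 ] [ 1.71705277 -0.50984     0.13948655]
[288.50802394 234.71625946]
[292.40098167 124.82329843]
[370.42706176 233.0759984 ]
[359.3499682  123.52827036]
[328.29639453 197.8404879 ]
rot deg [ 0.3 -0.2  0.8] 0.9 shift [-22.4  67.3 -68.7] tcp [ 619.7 -325.5   64.8]
rot deg [ -41.9  119.4 -127. ] 179.2 shift [-22.4  67.3 -68.7] tcp [ 619.7 -325.5   64.8]
```

View pics/w1.png

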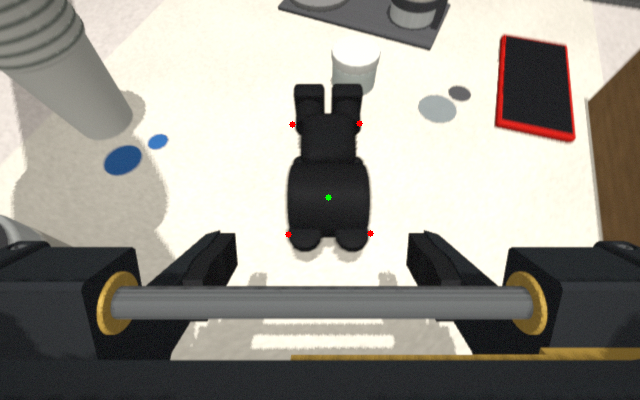

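The wrist view shows the bear with round ears at (305,238) and (350,238), and its head drum centred on (328,197), matching the predicted point. I go in.

servo_tool(commands=[[-0.0032, 0.0096, -0.0098, 0, 0, 0.1, 1], [-0.0032, 0.0096, -0.0098, 0, 0, 0.1, 1], [-0.0032, 0.0096, -0.0098, 0, 0, 0.1, 1], [-0.0032, 0.0096, -0.0098, 0, 0, 0.1, 1], [-0.0032, 0.0096, -0.0098, 0, 0, 0.1, 1], [-0.0032, 0.0096, -0.0098, 0, 0, 0.1, 1], [-0.0032, 0.0096, -0.0098, 0, 0, 0.1, 1], [0, 0, 0, 0, 0, 0, 1]])

```text
clock: 3.95
tool_pos: [614.6, -329.8, 69.0]
eef_rot: [-1.42, -1.985, -0.569]
ft_force: [-0.6, -0.4, 0.8]
width: 0.999
finger_force: 0.0
```

```bash
python3 - <<'E'
from h import *
s=read_state();print(s['tool_pos'],s['joint_pos'],s['ft_force'])
R=Ro.from_rotvec(s['eef_rot']).as_matrix();print('grasp pt',s['tool_pos']+45*R[:,2],'z',R[:,2],'y',R[:,1])
goal([609,-295.5,33],[-.335,.942,-1],[.942,.335,0])
E
```

```text
[ 614.63438057 -329.78934216   69.0352311 ] [ 0.7625947   1.44052828 -0.66882892  0.74017925  0.14179704  1.63810722
  0.73111805] [-0.55931241 -0.44790325  0.8490312 ]
grasp pt [ 603.92304774 -300.04737415   37.0089499 ] z [-0.23802962  0.66093262 -0.71169514] y [ 0.94471898  0.32767364 -0.01166356]
rot deg [ 0.6 -0.5  0.4] 0.9 shift [ 5.   4.3 -4.2] tcp [ 619.7 -325.5   64.8]
rot deg [ -42.6  118.9 -127.1] 179.2 shift [ 5.   4.3 -4.2] tcp [ 619.7 -325.5   64.8]
```

servo_tool(commands=[[0.005, 0.0043, -0.0042, 0.6, -0.5, 0.4, 1], [0, 0, 0, 0, 0, 0, 1], [0, 0, 0, 0, 0, 0, -1], [0, 0, 0, 0, 0, 0, -1], [0, 0, 0, 0, 0, 0, -1], [0, 0, 0, 0, 0, 0, -1], [0, 0, 0, 0, 0, 0, -1], [0, 0, 0, 0, 0, 0, -1]])

```text
clock: 4.95
tool_pos: [620.7, -326.2, 65.3]
eef_rot: [-1.407, -1.992, -0.584]
ft_force: [-1.4, -1.3, 0.7]
width: 0.677
finger_force: 29.9
```

servo_tool(commands=[[0, 0, 0.03, 0, 0, 0, -1], [0, 0, 0.04, 0, 0, 0, -1], [0, 0, 0.05, 0, 0, 0, -1], [0, 0, 0.04, 0, 0, 0, -1], [0, 0.01, 0.01, -7.54, -2.68, 0, -1], [0, 0.01, 0, -7.54, -2.68, 0, -1], [0, 0.01, 0, -7.54, -2.68, 0, -1], [0, 0.01, 0, -7.54, -2.68, 0, -1]])

```text
clock: 5.95
tool_pos: [620.6, -285.6, 235.4]
eef_rot: [-1.704, -2.415, -0.194]
ft_force: [0.4, 1.1, -2.7]
width: 0.678
finger_force: 29.9
```

servo_tool(commands=[[0, 0.02, 0, -7.54, -2.68, 0, -1], [0, 0.02, 0, -7.54, -2.68, 0, -1], [0, 0.02, 0, -7.54, -2.68, 0, -1], [0, 0.02, 0, -7.54, -2.68, 0, -1], [0, 0.02, 0, -7.54, -2.68, 0, -1], [0, 0.02, 0, -7.54, -2.68, 0, -1], [0, 0.02, 0, -7.54, -2.68, 0, -1], [0, 0, 0, 0, 0, 0, -1]])

```text
clock: 6.95
tool_pos: [621.7, -137.1, 232.3]
eef_rot: [1.41, 2.032, -0.553]
ft_force: [-0.6, -0.1, -2.0]
width: 0.681
finger_force: 29.9
```

```bash
python3 - <<'E'
from h import *
s=read_state();print(s['tool_pos'],s['joint_pos'],s['ft_force'],s['width'],s['finger_force'])
R=Ro.from_rotvec(s['eef_rot']).as_matrix();print('grasp pt',s['tool_pos']+45*R[:,2],'z',R[:,2],'y',R[:,1])
a=[eyes.camera(c) for c in('wrist','side')]
for c,q in(('top','stand'),('side','stand')):
    pass
cv2.imwrite('pics/up.png',np.hstack([cv2.resize(a[0],(400,250)),cv2.resize(a[1][60:310,200:600],(400,250))]))
E
```

```text
[ 621.7222256  -137.09320743  232.32753926] [-0.27610607  0.83003076  0.24371716  1.88859779  1.1906554   0.5904214
 -0.83728668] [-0.58754164 -0.1432408  -2.02876499] 0.6806130615473706 29.94562793330715
grasp pt [ 632.35840864 -165.72212294  199.27823054] z [ 0.23635962 -0.63619812 -0.73442908] y [ 0.93699074  0.34935254 -0.00107655]
```

View pics/up.png

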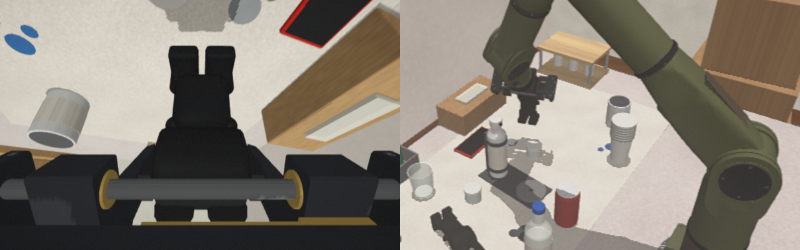

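```bash
python3 - <<'E'
from h import *
Rg=Ro.from_rotvec([-1.407,-1.992,-.584]);s=read_state();Rf=Ro.from_rotvec(s['eef_rot'])
u=[.335,-.942,0];print('grasp pt at grasp',np.array([620.7,-326.2,65.3])+45*Rg.as_matrix()[:,2]);zb=(Rf*Rg.inv()).apply(u);print('bear z now',zb)
im=cv2.imread('pics/top0.png');g=cv2.resize(cv2.cvtColor(im,6)[175:250,285:355],None,fx=8,fy=8,interpolation=cv2.INTER_CUBIC)
print(g[450:456:6,180:300:6])
for lo in(85,95,105):
    b=cv2.inRange(g,lo,150);b=cv2.morphologyEx(b,cv2.MORPH_OPEN,np.ones((9,9)))
    for c in cv2.findContours(b,0,2)[0]:
        if cv2.contourArea(c)>8000:
            e=cv2.fitEllipse(c);p=((e[0][0]+.5)/8-.5+285,(e[0][1]+.5)/8-.5+175);print(lo,p,np.array(e[1])/8,ray('top',p,14))
E
```

```text
grasp pt at grasp [ 610.14702365 -296.21525801   33.44799946]
bear z now [ 0.01367344 -0.0337704   0.99913042]
[[100 101 101 100  99 102 103  96  81  64  57  65  81  96 101 100 100 101
  101 100]]
85 (314.5196590423584, 231.76260375976562) [23.23676682 24.35346985] [494.56072079  20.34267042  14.        ]
95 (314.53894424438477, 231.6688690185547) [22.39424133 23.19046211] [494.89774664  20.28148401  14.        ]
```

servo_tool(commands=[[-0.015, 0, 0, -1.9, -0.8, 0, -1], [-0.02, 0, 0, 0, 0, 4, -1], [-0.025, 0, 0, 0, 0, 4, -1], [-0.025, 0, 0, 0, 0, 4, -1], [-0.025, 0, 0, 0, 0, 4, -1], [-0.02, 0.01, 0, 0, 0, 4, -1], [-0.01, 0.015, 0, 0, 0, 4, -1], [-0.01, 0.02, 0, 0, 0, 4, -1]])

```text
clock: 8.05
tool_pos: [470.4, -103.4, 236.1]
eef_rot: [0.866, 2.218, -0.355]
ft_force: [-0.5, 0.8, -2.0]
width: 0.679
finger_force: 29.9
```

servo_tool(commands=[[0, 0.025, 0, 0, 0, 0, -1], [0, 0.03, 0, 0, 0, 0, -1], [0, 0.03, 0, 0, 0, 0, -1], [0, 0.025, 0, 0, 0, 0, -1], [0, 0.015, 0, 0, 0, 0, -1], [0, 0.007, 0, 0, 0, 0, -1], [0, 0, 0, 0, 0, 0, -1], [0, 0, 0, 0, 0, 0, -1]])

```text
clock: 9.05
tool_pos: [470.8, 29.6, 235.5]
eef_rot: [0.864, 2.22, -0.355]
ft_force: [0.9, 0.5, -1.9]
width: 0.683
finger_force: 29.9
```

```bash
python3 - <<'E'
from h import *
Rg=Ro.from_rotvec([-1.407,-1.992,-.584]);s=read_state();Rf=Ro.from_rotvec(s['eef_rot'])
print(s['joint_pos'],s['ft_force'],s['width'])
zt=Rf.as_matrix()[:,2];gp=s['tool_pos']+45*zt;print('grasp',gp,'z',zt,'bear z',(Rf*Rg.inv()).apply([.335,-.942,0]))
print('to go',np.array([495,20,125])-gp)
a=[eyes.camera(c) for c in('wrist','side')]
cv2.imwrite('pics/pl.png',np.hstack([cv2.resize(a[0],(400,250)),cv2.resize(a[1][120:270,220:460],(400,250))]))
E
```

```text
[-0.62060412  0.7423309   0.10268111  2.44913789  1.93028182  0.73731861
 -1.67189048] [ 0.86767559  0.48006401 -1.93800918] 0.6832700284467352
grasp [494.39247304   8.16881695 203.78178447] z [ 0.52447375 -0.47708566 -0.70520675] bear z [-2.28434435e-03 -3.43830154e-05  9.99791869e-01]
to go [  0.60752696  11.83118305 -78.78178447]
```

View pics/pl.png

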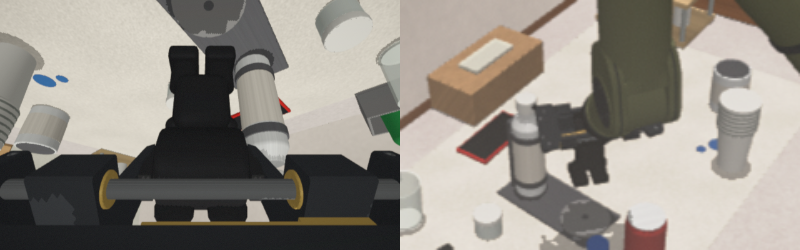

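Bear is held upright with its feet over the stand. The plinth dot is at wrist (333,8). Checking it against the prediction.

```bash
python3 - <<'E'
from h import *
print(proj('wrist',[495,20,14]),ray('wrist',(333,8),14),proj('wrist',[623,3,207]))
s=read_state();R=Ro.from_rotvec(s['eef_rot']).as_matrix();g=s['tool_pos']+45*R[:,2]
print('sole pred px',proj('wrist',g-[0,0,110]),'feet back edge',proj('wrist',g-[0,0,110]-19*np.r_[R[:2,2]/np.linalg.norm(R[:2,2]),0]))
E
```

```text
[333.80362522   8.3784279 ] [494.39463701  19.74412164  14.        ] [435.95852921 309.28993607]
sole pred px [321.9889677   93.83740928] feet back edge [321.94273925  68.27816319]
```

servo_tool(commands=[[0.0006, 0.0118, 0, 0, 0, 0, -1], [0, 0, -0.01, 0, 0, 0, -1], [0, 0, -0.015, 0, 0, 0, -1], [0, 0, -0.015, 0, 0, 0, -1], [0, 0, -0.015, 0, 0, 0, -1], [0, 0, -0.01, 0, 0, 0, -1], [0, 0, 0, 0, 0, 0, -1], [0, 0, 0, 0, 0, 0, -1]])

```text
clock: 10.15
tool_pos: [471.5, 42.7, 170.7]
eef_rot: [0.862, 2.221, -0.354]
ft_force: [0.8, 1.0, -1.3]
width: 0.678
finger_force: 29.9
```

```bash
python3 - <<'E'
from h import *
Rg=Ro.from_rotvec([-1.407,-1.992,-.584]);s=read_state();Rf=Ro.from_rotvec(s['eef_rot'])
print(s['joint_pos'],s['ft_force'],s['width'])
zt=Rf.as_matrix()[:,2];gp=s['tool_pos']+45*zt
print('to go',np.array([495,20,125])-gp,'bear z',(Rf*Rg.inv()).apply([.335,-.942,0]))
E
```

```text
[-0.60116383  0.91307493  0.0235967   2.45054998  2.02388834  0.84743198
 -1.87042592] [ 0.75253323  0.96014977 -1.28944525] 0.6780502054563565
to go [ -0.11403968  -1.25857575 -13.92556446] bear z [-2.52375163e-03 -2.62010491e-04  9.99791259e-01]
```

servo_tool(commands=[[0, -0.0012, -0.003, 0, 0, 0, -1], [0, 0, -0.003, 0, 0, 0, -1], [0, 0, -0.002, 0, 0, 0, -1], [0, 0, -0.001, 0, 0, 0, -1], [0, 0, -0.001, 0, 0, 0, -1], [0, 0, -0.001, 0, 0, 0, -1], [0, 0, 0, 0, 0, 0, -1], [0, 0, 0, 0, 0, 0, -1]])

```text
clock: 11.15
tool_pos: [471.4, 41.7, 159.3]
eef_rot: [0.862, 2.221, -0.354]
ft_force: [-0.5, -0.4, -1.5]
width: 0.678
finger_force: 29.9
```

servo_tool(commands=[[0, 0, -0.001, 0, 0, 0, -1], [0, 0, 0, 0, 0, 0, -1], [0, 0, -0.001, 0, 0, 0, -1], [0, 0, 0, 0, 0, 0, -1], [0, 0, -0.001, 0, 0, 0, -1], [0, 0, 0, 0, 0, 0, -1], [0, 0, 0, 0, 0, 0, -1], [0, 0, 0, 0, 0, 0, -1]])

```text
clock: 12.15
tool_pos: [471.5, 41.6, 156.5]
eef_rot: [0.861, 2.221, -0.354]
ft_force: [0.2, 1.1, 2.2]
width: 0.676
finger_force: 29.9
```

servo_tool(commands=[[0, 0, 0, 0, 0, 0, 0.4], [0, 0, 0, 0, 0, 0, 0.45], [0, 0, 0, 0, 0, 0, 0.55], [0, 0, 0, 0, 0, 0, 0.7], [0, 0, 0, 0, 0, 0, 0.85], [0, 0, 0, 0, 0, 0, 0.95], [0, 0, 0, 0, 0, 0, 1], [0, 0, 0, 0, 0, 0, 1]])

```text
clock: 13.15
tool_pos: [471.4, 41.7, 156.3]
eef_rot: [0.862, 2.221, -0.354]
ft_force: [-0.8, 0.7, -0.6]
width: 0.997
finger_force: 0.0
```

servo_tool(commands=[[-0.005, 0.0045, 0.007, 0, 0, 0, 1], [-0.007, 0.0065, 0.0095, 0, 0, 0, 1], [-0.007, 0.0065, 0.0095, 0, 0, 0, 1], [-0.007, 0.0065, 0.0095, 0, 0, 0, 1], [-0.007, 0.0065, 0.0095, 0, 0, 0, 1], [-0.007, 0.0065, 0.0095, 0, 0, 0, 1], [-0.007, 0.0065, 0.0095, 0, 0, 0, 1], [0, 0, 0, 0, 0, 0, 1]])

```text
clock: 14.15
tool_pos: [424.0, 86.3, 221.1]
eef_rot: [0.86, 2.222, -0.351]
ft_force: [-0.4, -0.4, -1.0]
width: 0.999
finger_force: 0.0
```

```bash
python3 - <<'E'
from h import *
s=read_state();print(s['joint_pos'],s['tool_pos'],s['ft_force'],s['width'])
a=[eyes.camera(c) for c in('wrist','side')]
c=eyes.get_calibration('wrist')
for P in([495,20,14],[495,20,166]): cv2.circle(a[0],tuple(int(i) for i in proj('wrist',P,c)),3,(0,0,255),-1)
a=[np.clip(x*1.6,0,255).astype(np.uint8) for x in a]
cv2.imwrite('pics/rel.png',np.hstack([cv2.resize(a[0],(480,300)),cv2.resize(a[1][150:300,240:400],(320,300))]))
goal([623,3,300],[0,0,-1],[0,1,0])
E
```

```text
[-0.78786347  0.78116098  0.04165695  2.49255258  1.7893473   0.77801453
 -1.76888996] [424.01736342  86.26460962 221.10475937] [-0.35181204 -0.40369419 -0.98676772] 0.9988845309688016
rot deg [16.4 43.1 40.1] 61.1 shift [198.6 -82.5 124.5] tcp [623.   3. 345.]
rot deg [  53.6  -20.4 -128.8] 141.0 shift [198.6 -82.5 124.5] tcp [623.   3. 345.]
```

View pics/rel.png

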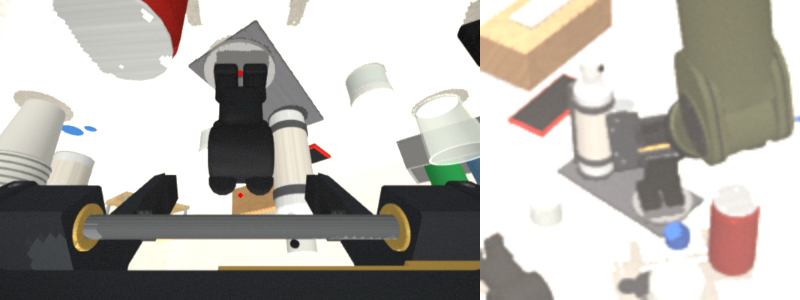

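Bear stands mid-plinth, feet at wrist crop (240,73). Next: up, tool vertical, over the cap.

servo_tool(commands=[[-0.01, 0.01, 0.02, 0, 0, 0, 1], [0, 0, 0.03, 0, 0, 0, 1], [0, 0, 0.03, 0, 0, 0, 1], [0, 0, 0.03, 0, 0, 0, 0], [0, 0, 0.03, 0, 0, 0, -1], [0, 0, 0.02, 0, 0, 0, -1], [0, 0, 0, 2.05, 5.4, 5, -1], [0, 0, 0, 2.05, 5.4, 5, -1]])

```text
clock: 15.25
tool_pos: [414.0, 94.9, 380.2]
eef_rot: [0.685, 2.48, -0.283]
ft_force: [-0.4, -1.1, -0.2]
width: 0.457
finger_force: 0.0
```

servo_tool(commands=[[0.035, -0.015, 0, 2.05, 5.4, 5, -1], [0.035, -0.015, 0, 2.05, 5.4, 5, -1], [0.035, -0.015, 0, 2.05, 5.4, 5, -1], [0.035, -0.015, 0, 2.05, 5.4, 5, -1], [0.035, -0.015, 0, 2.05, 5.4, 5, -1], [0.03, -0.015, -0.01, 2.05, 5.4, 5, -1], [0, 0, -0.01, 0, 0, 0, -1], [0, 0, 0, 0, 0, 0, -1]])

```text
clock: 16.25
tool_pos: [579.1, 21.9, 356.5]
eef_rot: [0.146, 3.052, -0.095]
ft_force: [-0.3, 0.0, -0.5]
width: 0.002
finger_force: 0.0
```

```bash
python3 - <<'E'
from h import *
s=read_state();print(s['joint_pos'],s['tool_pos'],s['ft_force'],s['width'])
goal([623,3,240],[0,0,-1],[0,1,0])
im=eyes.camera('wrist');c=eyes.get_calibration('wrist')
for q in('spray_cap','bear'):
    for r in eyes.regions_of('wrist',q)[:3]: print(q,round(r['score'],2),r['centre'],r['mask'].sum(),ray('wrist',r['centre'],207,c))
p=proj('wrist',[623,3,207],c);print(p);cv2.circle(im,tuple(int(i) for i in p),3,(0,0,255),-1)
a=eyes.camera('side');eyes.camera('top')
for r in eyes.regions_of('top','spray_cap')[:3]: print(round(r['score'],2),r['centre'],r['mask'].sum(),ray('top',r['centre'],207))
cv2.imwrite('pics/cap.png',np.hstack([cv2.resize(im,(480,300)),cv2.resize(a[120:270,220:380],(320,300))]))
E
```

```text
[ 0.00589749  0.54336338 -0.25924713  1.69870601  0.28349946  0.86777334
  1.08302893] [579.12208283  21.87902431 356.46406045] [-0.33687127  0.01758736 -0.45192857] 0.001547286509493478
rot deg [3.6 4.9 5.5] 8.2 shift [ 43.9 -18.9 -71.5] tcp [623.   3. 285.]
rot deg [   7.4   -5.5 -174.3] 174.5 shift [ 43.9 -18.9 -71.5] tcp [623.   3. 285.]
spray_cap 0.84 [319.3, 223.4] 839 [611.9144761    8.12904116 207.        ]
spray_cap 0.3 [324.7, 72.1] 4789 [498.82188495  23.09307245 207.        ]
spray_cap 0.28 [325.8, 155.2] 9259 [556.16319983  18.56199204 207.        ]
bear 0.95 [327.5, 70.1] 4720 [497.7545033   25.09778259 207.        ]
[314.45631436 235.87121374]
0.45 [191.0, 155.3] 44 [724.17625384 420.4773609  207.        ]
0.22 [255.3, 276.0] 397 [344.65852601 200.04519532 207.        ]
```

View pics/cap.png

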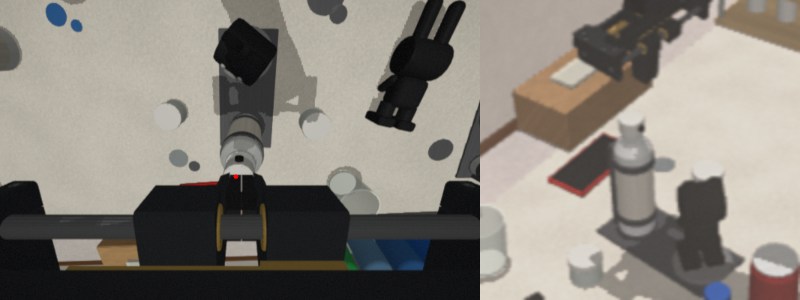

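The bear is standing at wrist (239,50). The cap is under the fingertips at (239,165), and the rabbit still lies at right.

servo_tool(commands=[[0.015, -0.006, 0, 1.2, 1.63, 1.83, -1], [0.015, -0.006, 0, 1.2, 1.63, 1.83, -1], [0.0145, -0.0055, 0, 1.2, 1.63, 1.83, -1], [0, 0, -0.025, 0, 0, 0, -1], [0, 0, -0.025, 0, 0, 0, -1], [0, 0, -0.015, 0, 0, 0, -1], [0, 0, 0, 0, 0, 0, -1], [0, 0, 0, 0, 0, 0, -1]])

```text
clock: 17.55
tool_pos: [625.6, 5.0, 294.2]
eef_rot: [-0.001, 3.136, 0.002]
ft_force: [0.9, 0.1, 0.6]
width: 0.004
finger_force: 0.0
```

```bash
python3 - <<'E'
from h import *
s=read_state();print(s['tool_pos'],s['ft_force'])
goal([623.5,4.5,240],[0,0,-1],[0,1,0])
im=eyes.camera('wrist');c=eyes.get_calibration('wrist')
r=eyes.regions_of('wrist','spray_cap')[0];p=np.argwhere(r['mask']);print(r['score'],r['centre'],p.min(0),p.max(0))
for P in([623.5-18,4.5,207],[623.5,22.5,207],[623.5,-13.5,207]):print(proj('wrist',P,c))
E
```

```text
[625.565857     4.9713648  294.22656209] [0.85885203 0.09778    0.55641597]
rot deg [-0.1  0.3 -0.1] 0.3 shift [-2.1 -0.5 -9.2] tcp [623.5   4.5 285. ]
rot deg [-5.000e-01 -1.000e-01  1.799e+02] 179.9 shift [-2.1 -0.5 -9.2] tcp [623.5   4.5 285. ]
0.91 [320.5, 214.9] [187 291] [233 350]
[322.15555366 197.67434814]
[352.8243334  227.11113916]
[291.38632294 227.1083693 ]
```

servo_tool(commands=[[-0.002, 0, -0.01, 0, 0, 0, -1], [0, 0, -0.01, 0, 0, 0, -1], [0, 0, -0.003, 0, 0, 0, -1], [0, 0, -0.002, 0, 0, 0, -1], [0, 0, -0.002, 0, 0, 0, -1], [0, 0, -0.001, 0, 0, 0, -1], [0, 0, 0, 0, 0, 0, -1], [0, 0, 0, 0, 0, 0, -1]])

```text
clock: 18.65
tool_pos: [622.6, 4.6, 265.9]
eef_rot: [-0.001, 3.139, 0.002]
ft_force: [-3.4, -0.4, 6.5]
width: 0.006
finger_force: 3.5
```

servo_tool(commands=[[0, 0, -0.001, 0, 0, 0, -1], [0, 0, -0.001, 0, 0, 0, -1], [0, 0, -0.001, 0, 0, 0, -1], [0, 0, -0.001, 0, 0, 0, -1], [0, 0, -0.001, 0, 0, 0, -1], [0, 0, 0, 0, 0, 0, -1], [0, 0, 0, 0, 0, 0, -1], [0, 0, 0, 0, 0, 0, -1]])

```text
clock: 19.65
tool_pos: [622.7, 4.7, 263.4]
eef_rot: [-0.001, 3.137, 0.001]
ft_force: [-7.8, -1.1, 21.4]
width: 0.001
finger_force: 11.0
```

Force of 21 N against the end stop (tip at 199 mm): fully down. Lifting off.

servo_tool(commands=[[0, 0, -0.001, 0, 0, 0, -1], [0, 0, 0, 0, 0, 0, -1], [0, 0, 0.005, 0, 0, 0, -1], [0, 0, 0.01, 0, 0, 0, -1], [0, 0, 0.03, 0, 0, 0, -1], [0, 0, 0.04, 0, 0, 0, -1], [0.02, 0, 0.04, 0, 0, 0, -1], [0, 0, 0, 0, 0, 0, -1]])

```text
clock: 20.65
tool_pos: [645.5, 5.0, 387.4]
eef_rot: [-0.0, 3.13, 0.004]
ft_force: [-0.7, -0.2, -0.4]
width: 0.005
finger_force: 0.0
```

```bash
python3 - <<'E'
from h import *
s=read_state();print(s['tool_pos'],s['ft_force'])
im=eyes.camera('wrist');a=eyes.camera('side')
r=eyes.regions_of('side','spray_cap')
for q in r[:3]:
  p=np.argwhere(q['mask']);print(q['score'],q['centre'],p.min(0),p.max(0))
print(proj('side',[623.5,4.5,207]),proj('side',[623.5,4.5,199]))
cv2.imwrite('pics/end.png',np.hstack([cv2.resize(im,(480,300)),cv2.resize(a[140:290,240:400],(320,300))]))
E
```

```text
[645.53356894   5.03664047 387.40640415] [-0.74276552 -0.17765893 -0.44685527]
0.71 [144.6, 274.1] [269 143] [281 154]
0.43 [293.7, 183.8] [176 291] [187 301]
[295.83213978 178.42531898] [295.96112473 180.74953885]
```

View pics/end.png

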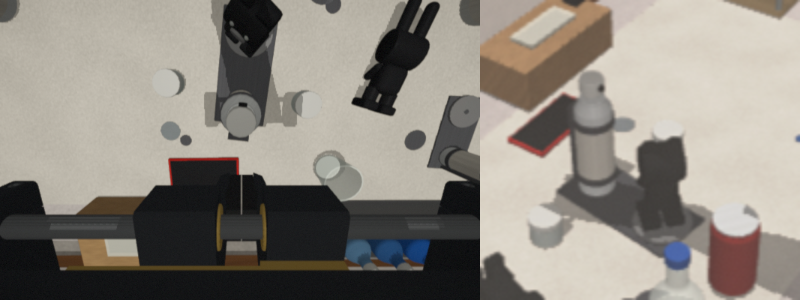

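The cap is back up and clear at (241,120), the bear still stands on the plinth, and the arm is free.

```bash
python3 -c "
from station import ctrl;print(ctrl.sign_off())"
```

```text
the job is handed in; nothing more can be done
None
```

The bear stands upright in the middle of the large stand's plinth, the spray cap was pressed to its stop (21 N) and released with the bear still standing, and the job was handed in at about 21 s.

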